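# Dispense one screw cap onto the staging pad

## Task

Set out one vial cap for the next sample: press the dispenser's red plunger right down once and let it come back up, so that a single blue cap slides out at the front, then nudge that cap along the bench with the fingertips until it lies wholly on the round green pad. Do not pick the cap up; leave the other caps in the dispenser and the pots and the slide box beside the work where they are.

Things in the scene. Friction and masses are not known exactly. Their poses are not given: they have to be found in the camera images.
- dispenser: Cap dispenser, fixed to the bench. Origin on the vertical axis of its clear square magazine (45 x 45 mm outside, 65 mm high, open top), at bench level; z up, -x is its front, where caps come out of a 16 mm high slot. Behind, a white housing 45 mm wide and 58 mm high reaches to x = +100 mm.
- outlet (a point): Where the cap's centre arrives, 6 mm above the bench and 44 mm in front of the magazine's axis (21 mm in front of its front wall); a quick press sends it up to 15 mm further. A full press drives a steel pusher through the magazine, which shoves the lowest cap out there; the pusher goes back as the plunger rises and the stack drops by one cap.
- plunger_top (a point): Centre of the top of the red plunger knob (32 mm across, the flat top about 24 mm), 56 mm behind the magazine's axis, 115 mm above the bench when up, 93 mm when fully down. Pressed straight down.
- plunger (a joint): Plunger travel in m: 0 up, 0.022 fully down. A spring returns it; it takes about 2 N to start it and 8 to 12 N to hold it fully down, where it meets a hard stop.
- cap_1_center (a point): Centre of the lowest blue screw cap in the magazine (the one that comes out): a flat round cap 36 mm across, 12 mm high, 15 g, its centre 6 mm above the bench. It slides on the bench; nothing holds it once it is out.
- cap_2_center (a point): Centre of the second cap from below, same size; it stays in the magazine and drops to the bench when the pusher has gone back.
- cap_3_center (a point): Centre of the third cap, stays in the magazine.
- cap_4_center (a point): Centre of the top cap, stays in the magazine.
- pad_center (a point): Centre of the round green staging pad, at the right of the dispenser and in front of the centrifuge (155 mm high, front at about x = 0.54, y = -0.16 to 0.02; the microscope, 390 mm high, stands further right, from about x = 0.5, y = -0.3), with a thin white ring, 90 mm across, flat on the bench (1 mm, no edge to catch on). The cap lies wholly on it when its centre is within 27 mm of this point.
- pot_a: Specimen pot with yellow cap, 51 mm across, 62 mm high, loose; at the left front of the dispenser, near the upright glass screen that stands along y = 0.31 from x = 0.37 on. Origin at the centre of its underside.
- pot_b: Another specimen pot like it, loose; at the front edge of the bench, to the right of the pad. Origin at the centre of its underside.
- slide_box: Blue slide box, 130 x 42 x 32 mm (long along its own x), loose, at the front edge of the bench, before the dispenser. Origin at the centre of its underside.
Not all that is in view belongs to the job. Leave any turquoise look-alike of the part that bears cap_4_center alone.

How it is judged (in metres and radians):
On the way, in this order (a step that is already met when the one before it is completed fails the run):
1. the plunger is pressed right down (value of joint plunger above 0.02 m), for 0.05 s.
2. the plunger has come back up and the lowest cap is out in front of the dispenser, clear of the magazine (value of joint plunger below 0.003 m and x of cap_1_center in the frame of dispenser below -0.036 m and horizontal distance between cap_1_center and pad_center above 0.027 m), for 0.1 s.
At the end, for the whole second after the job is handed in: The first cap lies flat and at rest on the bench, wholly on the green pad (its centre within 27 mm of the pad's centre), the plunger is up and the other three caps are still in the magazine (horizontal distance between cap_1_center and pad_center below 0.027 m and height (world z) of cap_1_center below 0.01 m and angle between cap_1_center's own z axis and vertical below 0.15 rad and linear speed of cap_1 below 0.01 m/s and value of joint plunger below 0.003 m and horizontal distance between each of cap_2_center, cap_3_center, cap_4_center and dispenser below 0.006 m); the robot touches nothing.
It fails at once if a second cap is pushed out of the magazine (plunger pressed again) or taken from it (horizontal distance between any of cap_2_center, cap_3_center, cap_4_center and dispenser above 0.008 m or height (world z) of cap_2_center above 0.03 m or height (world z) of cap_3_center above 0.042 m or height (world z) of cap_4_center above 0.054 m).
It fails at once if the cap is lifted off the bench or tipped over (height (world z) of cap_1_center above 0.018 m or angle between cap_1_center's own z axis and vertical above 0.7 rad).
It fails at once if a pot or the slide box is moved or knocked over (distance of any of pot_a, pot_b, slide_box from where it was at the start of the episode above 0.015 m or angle between any of pot_a, pot_b, slide_box's own z axis and vertical above 0.35 rad).
It also fails if it takes over 64 s, if anything falls off the work surface, if the arm or the gripper's body presses on something with over 40 N, if the wrist force passes 120 N, or if a joint passes its speed limit or range.

## Robot

A 7-joint arm with a two-finger parallel gripper is mounted at the origin on a cart in front of the work surface, level with it; the furniture and walls round the work are solid. World frame = base frame: x ahead of the robot, y to its left, z up, the work surface at z = 0. Lengths are in mm, angles in rad, forces in N, time in s.
With the tool pointing down it reaches from about 425 to 875 mm from the base axis. Payload 8.4 kg.
Tool frame: the origin (TCP) lies midway between the tips of the shut fingers; the grasp point (between the pads) lies 19 mm behind it (env.grip_depth is the distance from the TCP to the grasp point, in mm); x points along the fingers, y is the direction in which the jaws open and shut, and the axes are right-handed (so a half turn about x gives the same grasp; the last joint's range is limited). The gripper opens to 87 mm and grips with 3 to 60 N. Pads are 19 mm wide; open, the fingers measure 117 mm over their backs; the gripper's body (75 mm by 190 mm) begins 51 mm behind the grasp point.
Start: joints at [1.102, 0.333, 0.04, 1.465, -0.013, 1.343, -0.059], TCP at [234.904, -606.037, 185.446] pointing down, gripper open.
Joint ranges: [-2.58, 2.58], [-0.38, 2.09], [-1.3, 1.39], [0.25, 2.4], [-1.5, 4.64], [0.08, 2.09], [-2.65, 2.65]. Speed limits (rad/s): [2.22, 2.22, 2.79, 2.79, 3.14, 3.14, 3.14].

## Interface

Orientations are given as a unit quaternion [w, x, y, z].
In Python, from station import env gives the robot as it stands. The module is installed in compiled form; this text tells all that it offers.
- The arm moves only by the tool jog_arm, never from a script. Its argument "moves" is text: rows parted by semicolons, each of 6 numbers parted by spaces: the shift along the tool's x, y, z normalised to -1 to 1, where 1 is 0.4 m, then the turn, a rotation vector about the tool's x, y, z normalised to -1 to 1, where 1 is 0.5 rad. In form: x y z rx ry rz; .... A call has 1 to 8 rows; each row is the pose to reach, as a shift and turn from the pose commanded when the call began, along the tool's axes at that moment; what a row does not reach only later rows make up. A row lasts 1/8 s, in which the tool goes at most 62.5 mm and 10.7 degrees, less where a joint would pass 70% of its speed; a pose out of reach is approached as far as the arm can. A call with a number of a shift or a turn outside -1 to 1 is refused whole. A call with a gripper value outside its range is refused whole. "hand" is the opening, from 0 (shut) to 1 (fully open), set as the call begins (left out, the last holds). The fingers move at their own pace and stop on an object; the grip force is fixed at half the most. Time passes only in rows, so rows that repeat a pose let the fingers close. It gives the time, the measured TCP pose, the force and the opening at its end, in the units of the state.
- env.get_obs(): the state, without advancing time (a new reading comes with each control period).
- env.grab_frame(name): name is "side" or "top"; returns (picture, depth): 480x640x3 uint8, red, green, blue; 480x640 float32, mm along the optical axis (not along the pixel's ray), 0 where there is no reading.
- env.get_calibration(name): a dict with "fx", "fy", "cx", "cy" (pixels), "xyz" and "rotation" of the camera in the world. Camera axes: x right, y down, z forward; pixel columns grow to the right and rows downward; lengths in mm; the calibration is good to about 2 mm. A picture is of the moment at which its call begins. get_calibration takes no time and is no camera call.
- env.close_job(): hands the job in, once; it reports no verdict.
Trained networks look in the newest picture that a camera, given by its name, has taken for a name from the list of things; names that differ only in an ending like _2 or _b are one class to them, and where a whole thing is asked for, a point or a joint stands for the part that bears it (a point fixed in the world has none). Each returns a list of dicts, best first, with "score" (0 to 1); they miss things now and then, are a little off and sometimes report something else, mostly with a low value. They report only what shows in the picture. A call takes as long as a camera call. They do not tell look-alikes from the thing itself.
- env.search_frame(camera, query): "box" ([centre column, centre row, width, height] in pixels, round what is visible of it).
- env.trace(camera, query): "mask" (480x640 bool, what is visible of it) and "box" ([centre column, centre row, width, height] in pixels, round what is visible of it).
- env.pinpoint(camera, query): "centre" ([column, row] in pixels: a listed point, or the origin of a listed thing).
The state is a dict: "time": time; "qpos": joint angles; "joint_velocities": joint speeds; "joint_torque": joint torques, N m; "ee_pos": TCP position; "eef_rot": TCP orientation; "wrist_force": force on the tool from outside, world axes, zero at the start; "wrist_torque": the same for the moment, N m; "grip_width": finger opening in mm.
Only numpy, scipy, OpenCV 4.12 (cv2) and the standard library are available. Lean on these libraries where they do the work, as an engineer would, in place of code of your own. Each camera call takes 0.05 s, during which the arm holds its last target.

## Working session

There is one attempt and no reset: what is moved stays moved. The work goes in short steps, Python scripts to look and compute and a tool call to move; the robot and the scene stay as the last step left them, time stands still between calls to the robot, and variables do not carry over. Pictures are saved under pics/ and viewed, and the job is handed in when it is done.

Besides the shell and the picture viewer there is one more tool, called as name(argument=value, ...), one argument or row to a line, values as JSON. jog_arm: Moves the arm, as the interface text tells. Scaled input: -1 to 1 covers 0.4 m each way for a shift and 0.5 rad each way for a turn. Its arguments: {"type":"object","properties":{"moves":{"type":"string"},"hand":{"type":"number"}},"required":["moves"]}

```bash
mkdir -p pics; cat > h.py <<'E'
from station import env
import numpy as np, cv2
from scipy.spatial.transform import Rotation as R
def save(name,cam):
    p,d=env.grab_frame(cam); cv2.imwrite(f"pics/{name}.png",p[:,:,::-1]); return p,d
def rot(c):
    r=np.array(c["rotation"],float)
    return r if r.shape==(3,3) else R.from_quat(r,scalar_first=True).as_matrix()
def onz(cam,u,v,z):
    c=env.get_calibration(cam); Rm=rot(c)
    ray=Rm@np.array([(u-c["cx"])/c["fx"],(v-c["cy"])/c["fy"],1.]); o=np.array(c["xyz"])
    return o+ray*(z-o[2])/ray[2]
def dep(cam,u,v,d):
    c=env.get_calibration(cam); Rm=rot(c)
    return np.array(c["xyz"])+Rm@(np.array([(u-c["cx"])/c["fx"],(v-c["cy"])/c["fy"],1.])*d[int(round(v)),int(round(u))])
def proj(cam,p):
    c=env.get_calibration(cam); q=rot(c).T@(np.array(p)-np.array(c["xyz"]))
    return c["fx"]*q[0]/q[2]+c["cx"],c["fy"]*q[1]/q[2]+c["cy"]
def st():
    o=env.get_obs(); print(o["time"],np.round(o["ee_pos"],1),np.round(o["eef_rot"],4),np.round(o["wrist_force"],1),o["grip_width"],np.round(o["qpos"],3)); return o
E
python3 - <<'E'
from h import *
st()
for cam in ("top","side"):
    print(env.get_calibration(cam))
    p,d=save(cam+"0",cam); np.save(cam+"0.npy",d)
    for q in ("dispenser","outlet","plunger_top","cap_4_center","pad_center","pot_a","slide_box"):
        print(cam,q,[(np.round(r["score"],2),np.round(r["centre"],1)) for r in env.pinpoint(cam,q)][:3])
o=env.get_obs(); print(R.from_quat(o["eef_rot"],scalar_first=True).as_matrix().round(3), o["time"])
E
```

```text
0.0 [ 234.7 -605.6  184.5] [-0.1294 -0.6949 -0.1306  0.6952] [-0.8 -0.1  0.7] 87.38278889148673 [ 1.102  0.334  0.04   1.466 -0.013  1.343 -0.059]
{'fx': 460.1688142317015, 'fy': 460.1688142317015, 'cx': 322.24916043657527, 'cy': 242.28437901575282, 'xyz': array([ 410.84512828,   13.67609864, 1079.57675108]), 'rotation': array([-0.0165752 ,  0.71478734, -0.69803154,  0.03944986])}
top dispenser [(np.float64(0.76), array([279.4, 217.6])), (np.float64(0.24), array([267.1, 291.7])), (np.float64(0.22), array([278.4, 239.8]))]
top outlet [(np.float64(0.63), array([278.5, 241.6]))]
top plunger_top [(np.float64(0.45), array([278.3, 189.3]))]
top cap_4_center [(np.float64(0.78), array([276.8, 218.3])), (np.float64(0.6), array([241.9, 206.8]))]
top pad_center [(np.float64(0.67), array([342. , 275.2]))]
top pot_a [(np.float64(0.93), array([208.4, 269. ])), (np.float64(0.7), array([421.2, 296.4]))]
top slide_box [(np.float64(0.89), array([266.8, 294. ]))]
{'fx': 490.85270783242527, 'fy': 490.85270783242527, 'cx': 306.9361544267311, 'cy': 244.53780187526704, 'xyz': array([ 689.27495476, -495.83848852,  864.06085988]), 'rotation': array([-0.28786437,  0.93685922,  0.19047324, -0.05611468])}
side dispenser [(np.float64(0.71), array([351.8, 244.3])), (np.float64(0.22), array([202.6, 352.2]))]
side outlet [(np.float64(0.88), array([330.6, 232. ]))]
side plunger_top [(np.float64(0.53), array([380.3, 219.4]))]
side cap_4_center [(np.float64(0.73), array([350.2, 231.9])), (np.float64(0.48), array([370.7, 220.6]))]
side pad_center [(np.float64(0.73), array([267.1, 281. ]))]
side pot_a [(np.float64(0.94), array([323.7, 175.7])), (np.float64(0.56), array([202.5, 355.2]))]
side slide_box [(np.float64(0.97), array([281.7, 213.3]))]
[[ 0.     0.361 -0.932]
 [ 0.    -0.932 -0.361]
 [-1.     0.    -0.   ]] 0.8
```

```bash
python3 - <<'E'
from h import *
for cam,P in (("top",dict(disp=(279.4,217.6,0),out=(278.5,241.6,6),pl=(278.3,189.3,115),c4=(276.8,218.3,48),look=(241.9,206.8,48),pad=(342,275.2,1),pa=(208.4,269,0),pb=(421.2,296.4,0),sb=(266.8,294,0))),
 ("side",dict(disp=(351.8,244.3,0),out=(330.6,232,6),pl=(380.3,219.4,115),c4=(350.2,231.9,48),pad=(267.1,281,1),pa=(323.7,175.7,0),pb=(202.5,355.2,0),sb=(281.7,213.3,0)))):
    d=np.load(cam+"0.npy")
    for k,(u,v,z) in P.items(): print(cam,k,onz(cam,u,v,z).round(1),dep(cam,u,v,d).round(1))
for cam in("top","side"):
    im=cv2.imread(f"pics/{cam}0.png"); c=im[130:330,170:450] if cam=="top" else im[130:400,170:470]
    cv2.imwrite(f"pics/{cam}0c.png",cv2.resize(c,None,fx=2.6 if cam=="top" else 2.2,fy=2.6 if cam=="top" else 2.2,interpolation=cv2.INTER_CUBIC))
E
```

```text
top disp [552.9  82.    0. ] [547.   79.2  44.3]
top out [495.6  82.1   6. ] [496.   82.4   1. ]
top pl [598.   78.9 115. ] [598.6  79.1 111.7]
top c4 [544.8  84.8  48. ] [544.6  84.6  49.8]
top look [568.8 163.9  48. ] [574.4 169.2  11.4]
top pad [420.8 -68.3   1. ] [420.8 -68.5  -1.7]
top pa [428.1 243.    0. ] [427.1 230.1  60.9]
top pb [ 375.3 -255.7    0. ] [ 377.3 -240.7   60.1]
top sb [373.2 105.9   0. ] [374.4 103.   33.5]
side disp [552.7  82.7  -0. ] [559.   56.2  39.6]
side out [500.8  90.9   6. ] [500.1  93.    2.9]
side pl [601.3  81.2 115. ] [601.6  79.5 117.2]
side c4 [546.8  78.1  48. ] [547.1  76.9  49.8]
side pad [425.9 -69.4   1. ] [426.4 -70.3   2.7]
side pa [425.3 240.1   0. ] [432.8 219.2  24.5]
side pb [ 383.9 -257.5    0. ] [ 397.2 -267.9   37.5]
side sb [380.9 100.    0. ] [392.3  78.   31.9]
```

View pics/top0c.png

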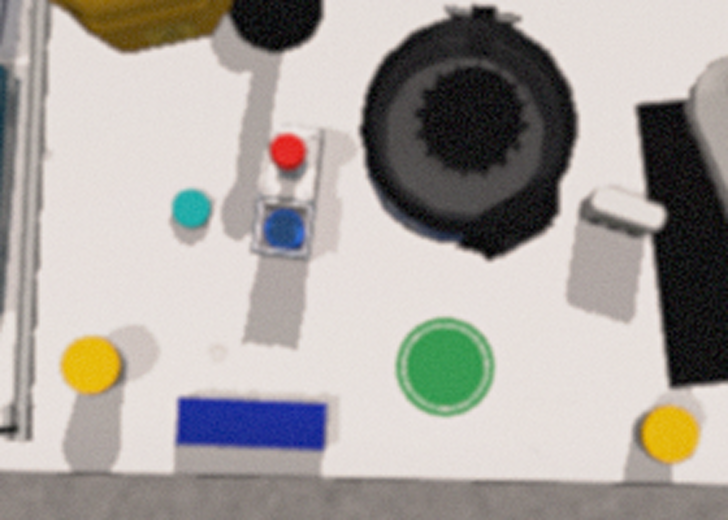

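View pics/side0c.png

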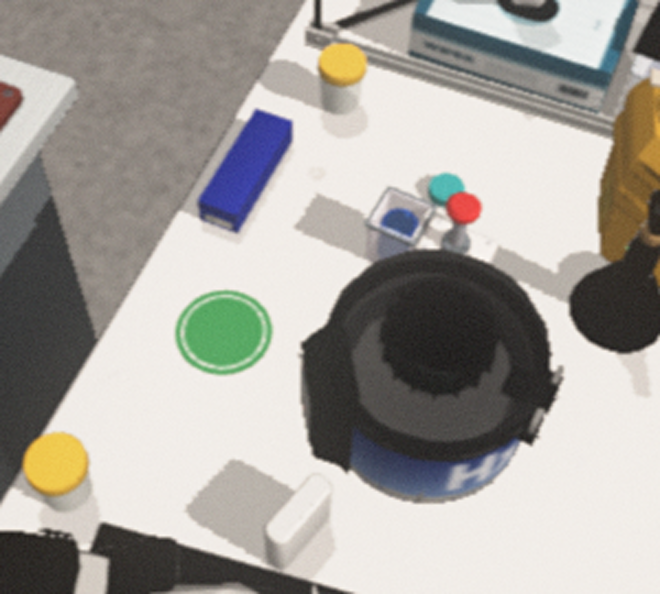

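View pics/top0.png

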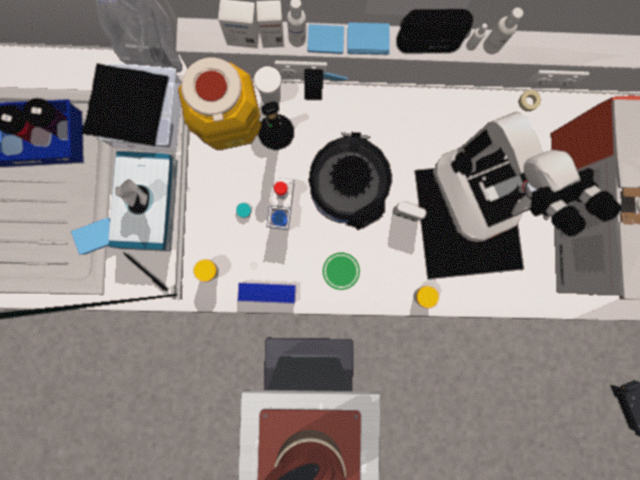

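The top view shows the dispenser with the red knob at crop (288,151) and the magazine at (283,228). The green pad is at (445,366), and the turquoise decoy sits at the left of the dispenser. The side view agrees to about 5 mm. Next I measure the dispenser's yaw and the heights of nearby obstacles.

```bash
cat >> h.py <<'E'
def plan(rows, ref=None):
    """rows: list of (x,y,z,yaw_deg of tool y); from commanded ref pose (x,y,z,yaw)"""
    def M(yaw):
        a=np.radians(yaw); y=np.array([np.cos(a),np.sin(a),0]); x=np.array([0,0,-1.]); return np.c_[x,y,np.cross(x,y)]
    R0=M(ref[3]); out=[]
    for x,y,z,w in rows:
        t=R0.T@(np.array([x,y,z])-ref[:3])/400; r=R.from_matrix(R0.T@M(w)).as_rotvec()/.5
        out.append(" ".join(f"{v:.3f}".rstrip('0').rstrip('.').replace('-0','-0') for v in np.r_[t,r]))
    print("; ".join(out))
E
python3 - <<'E'
from h import *
for u,v in [(258,200),(313,205),(305,257),(250,252)]: print("rim",onz("top",u/2.6+170,v/2.6+130,65).round(1))
for cam in("top","side"):
    im=cv2.imread(f"pics/{cam}0.png"); hsv=cv2.cvtColor(im,cv2.COLOR_BGR2HSV)
    m=(((hsv[:,:,0]<8)|(hsv[:,:,0]>172))&(hsv[:,:,1]>150)&(hsv[:,:,2]>100)).astype(np.uint8)
    n,l,s,c=cv2.connectedComponentsWithStats(m)
    for i in range(1,n):
        if 20<s[i,4]<700 and 150<c[i,1]<240: print(cam,"red",s[i],onz(cam,*c[i],113).round(1))
    m=((abs(hsv[:,:,0].astype(int)-68)<14)&(hsv[:,:,1]>120)).astype(np.uint8); n,l,s,c=cv2.connectedComponentsWithStats(m); i=1+s[1:,4].argmax(); print(cam,"pad",s[i],onz(cam,*c[i],1).round(1))
d=np.load("top0.npy"); c=env.get_calibration("top"); Rm=rot(c)
v,u=np.mgrid[0:480,0:640]; P=np.stack([(u-c["cx"])/c["fx"]*d,(v-c["cy"])/c["fy"]*d,d],-1)@Rm.T+c["xyz"]
ok=d>0
for x in range(340,800,20):
    row=[]
    for y in range(280,-420,-20):
        s=ok&(abs(P[...,0]-x)<10)&(abs(P[...,1]-y)<10); row.append("%4d"%P[s][:,2].max() if s.any() else "   .")
    print(x,"".join(row))
E
```

```text
rim [567.5 101.1  65. ]
rim [564.5  54.2  65. ]
rim [519.7  59.7  65. ]
rim [522.8 106.5  65. ]
top red [274 182  13  13 133] [601.3  75.  113. ]
top pad [327 257  29  28 644] [431.5 -65.1   1. ]
side red [488 157  33  23 606] [795.9 310.  113. ]
side red [374 218  14  13 145] [604.8  72.2 113. ]
side pad [255 266  33  29 428] [432.1 -59.6   1. ]
340    4   6   5   3   4   4   4   4   5   3   4   4   6   3   4   3   6   5   3   3   3   4   4   5   3   3   3   3   5   4   4   4   4   5   4
360    5   3   3   4   3   3  37  35  35  35  36  35  35   4   4   4   4   6   6   5   3   4   3   3   7   2  65  66  65   4   3   3   5   4   3
380    3   5   3   4   3   6  35  36  36  37  36  36  35   6   5   3   4   3   6   3   4   4   6   6   4   4  66  65  65   4   3   4   4   4   5
400    6  66  64  64   5   4  35  35  34  36  36  34  34   3   6   5   4   6   5   5   3   3   4   6   3   4  65  65  63   3   3   4   5   3   3
420    5  66  65  66   3   4   4   5   3   3   5   3   4   4   3   3   5   6   4   5   4   3   5   4   4   3   3   4   6   6   5   5   6   3   2
440    4  65  66  65   2  
[... 1883 characters left out ...]
 109   3   3   5   3   4   4   4   5   1 136 137 140 138 138 138   .  -3   4   5   3   4   3  37 110 283 288 289 288 132
720  151 162 205 209 210 208 165 151  31  49  40  18   2   5   2   1 128 133 132 130 123   .   4   3   3   3   5   3   3  44 264 276 283 283   .
740  158 208 211 210 211 211 209 160 167 174 122  45   3   6   4   5   2   .   .   .   5   4   3   5   6   4   3   3   4   4   3   4   1   .   .
760  163 210 211 212 211 212 211 170 170 177 174  49   4   5   4   4   4   4   3   3   5   5   2   4   4   3   3   3   2   3   3   2   3   2   .
780  161 212 211 210 211 210 210 168 144   .  66  40   4   3   5   3   5   6   3   3   3   4   5   3   4   3   5   5   4   5   5   2   5   4   3
```

```bash
python3 - <<'E'
from h import *
plan([(214,-552,200,-69),(193,-498,215,-69),(176,-450,230,-69),(220,-420,240,-61),(265,-392,250,-54),(305,-350,250,-47),(340,-310,250,-42),(372,-260,250,-42)],ref=np.array([234.9,-606,185.4,-68.83]))
E
```

```text
-0.036 -0.145 -0 0.006 0 0; -0.074 -0.29 0 0.006 0 0; -0.111 -0.417 -0.004 0.006 0 0; -0.136 -0.447 -0.133 -0.273 0 0; -0.161 -0.472 -0.263 -0.518 0 0; -0.161 -0.534 -0.395 -0.762 0 0; -0.161 -0.595 -0.512 -0.937 0 0; -0.161 -0.683 -0.632 -0.937 0 0
```

jog_arm(
  moves="-0.036 -0.145 0 0 0 0; -0.074 -0.29 0 0 0 0; -0.111 -0.417 -0.004 0 0 0; -0.136 -0.447 -0.133 -0.273 0 0; -0.161 -0.472 -0.263 -0.518 0 0; -0.161 -0.534 -0.395 -0.762 0 0; -0.161 -0.595 -0.512 -0.937 0 0; -0.161 -0.683 -0.632 -0.937 0 0",
  hand=0,
)

```text
time: 1.8
ee_pos: [372.9, -258.8, 250.0]
eef_rot: [0.288, 0.646, 0.288, -0.646]
wrist_force: [0.8, -0.0, -0.6]
grip_width: 15.0
```

```bash
python3 - <<'E'
from h import *
plan([(400,-205,250,-35),(428,-150,250,-28),(455,-95,250,-21),(490,-45,240,-15),(525,0,230,-14),(560,40,220,-14),(600,76,200,-14),(600.5,76.5,160,-14)],ref=np.array([372,-260,250,-42]))
E
```

```text
0 -0.04 -0.149 -0.244 0 0; 0 -0.08 -0.298 -0.489 0 0; 0 -0.122 -0.445 -0.733 0 0; 0.025 -0.14 -0.597 -0.942 0 0; 0.05 -0.151 -0.739 -0.977 0 0; 0.075 -0.153 -0.872 -0.977 0 0; 0.125 -0.138 -1.006 -0.977 0 0; 0.225 -0.138 -1.007 -0.977 0 0
```

jog_arm(
  moves="0 -0.04 -0.149 -0.244 0 0; 0 -0.08 -0.298 -0.489 0 0; 0 -0.122 -0.445 -0.733 0 0; 0.025 -0.14 -0.597 -0.942 0 0; 0.05 -0.151 -0.739 -0.977 0 0; 0.075 -0.153 -0.872 -0.977 0 0; 0.125 -0.138 -1 -0.977 0 0; 0.2 -0.138 -1 -0.977 0 0",
  hand=0,
)

```text
time: 2.8
ee_pos: [600.1, 78.5, 169.0]
eef_rot: [0.436, 0.557, 0.437, -0.555]
wrist_force: [-0.7, -0.4, 0.2]
grip_width: 0.4
```

```bash
python3 - <<'E'
from h import *
st(); save("side1","side"); save("top1","top")
for cam in("top","side"):
    im=cv2.imread(f"pics/{cam}1.png"); c=im[130:330,170:450]
    cv2.imwrite(f"pics/{cam}1c.png",cv2.resize(c,None,fx=2.6,fy=2.6,interpolation=cv2.INTER_CUBIC))
E
```

```text
2.8 [600.1  78.5 169. ] [ 0.4359  0.5571  0.4373 -0.5553] [-0.7 -0.4  0.2] 0.36414498357195874 [ 0.334  0.321 -0.662  1.575  0.199  1.313 -0.593]
```

View pics/side1c.png

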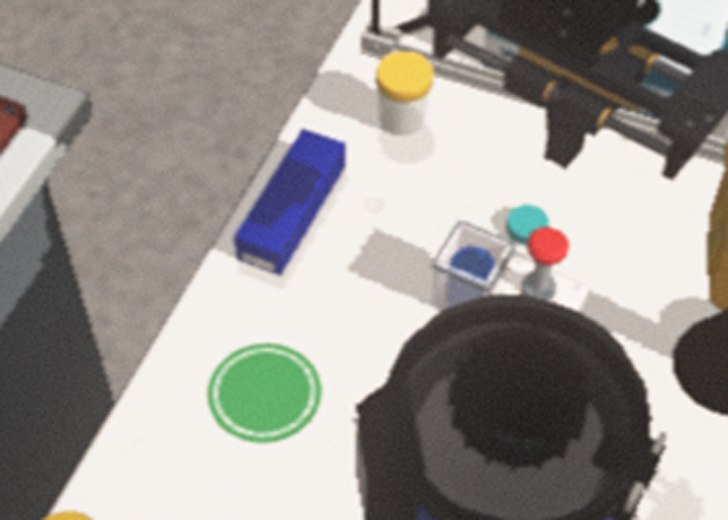

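```bash
python3 - <<'E'
from h import *
for cam in ("side","top"):
    print(cam,proj(cam,(600,78,169)),proj(cam,(600,78,115)),proj(cam,(600,78,240)))
E
```

```text
side (np.float64(382.8620767399576), np.float64(202.5377869508686)) (np.float64(379.109852561539), np.float64(220.41173849565575)) (np.float64(388.4084233343474), np.float64(176.1174225043879))
top (np.float64(277.08609137518965), np.float64(183.08637910064007)) (np.float64(278.73225508867534), np.float64(188.3656157519661)) (np.float64(274.6043863472751), np.float64(175.12756672139943))
```

View pics/side1.png

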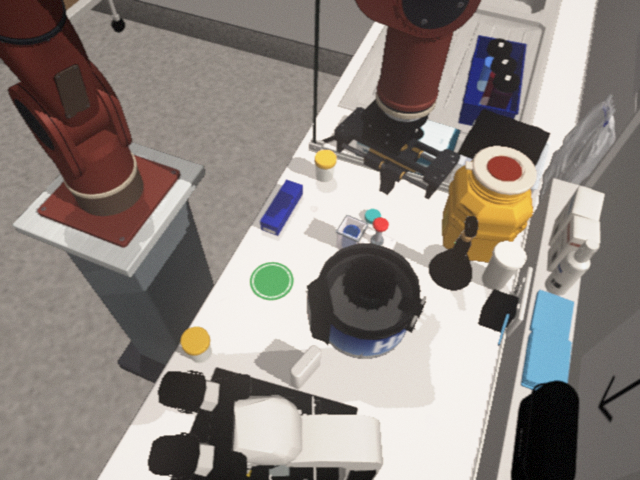

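View pics/top1.png

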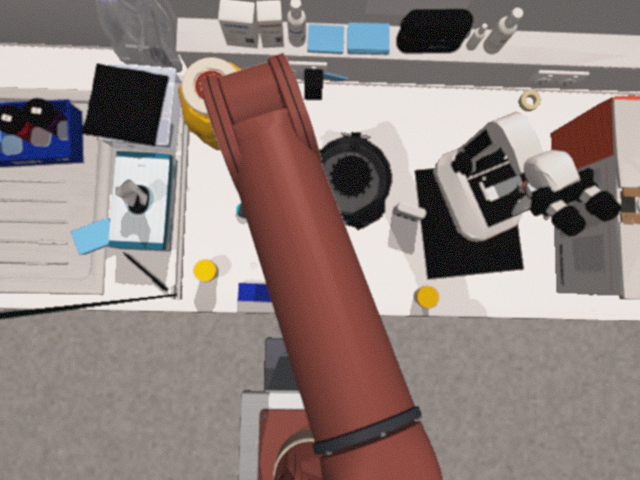

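```bash
python3 - <<'E'
from h import *
im=cv2.imread("pics/side1.png"); im=cv2.drawMarker(im,(383,203),(0,255,0),cv2.MARKER_CROSS,4,1)
c=im[90:240,310:470]; cv2.imwrite("pics/side1z.png",cv2.resize(c,None,fx=4.5,fy=4,interpolation=cv2.INTER_CUBIC))
E
```

```text
(no output)
```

View pics/side1z.png

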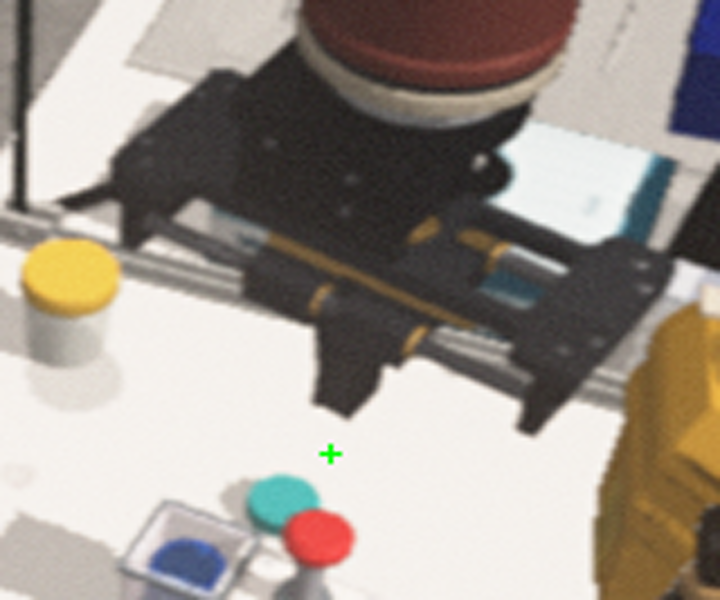

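```bash
python3 - <<'E'
from h import *
p,d=save("side2","side"); np.save("side2.npy",d)
print(st()["time"])
for v in range(150,206,4):
    print(v,[dep("side",u,v,d).round(0).astype(int).tolist() for u in (380,384,388,392)])
E
```

```text
2.95 [597.3  74.  168.6] [-0.4348 -0.5562 -0.4361  0.558 ] [-0.5  0.2 -0.5] 0.1446141171910281 [ 0.337  0.317 -0.659  1.579  0.198  1.316 -0.592]
2.95
150 [[583, 53, 317], [589, 54, 319], [595, 51, 325], [601, 52, 326]]
154 [[584, 53, 310], [590, 51, 314], [597, 49, 319], [603, 48, 322]]
158 [[585, 54, 300], [592, 51, 306], [598, 48, 311], [605, 46, 316]]
162 [[587, 50, 296], [590, 66, 282], [600, 48, 303], [606, 46, 307]]
166 [[588, 47, 290], [596, 42, 298], [601, 45, 297], [607, 47, 298]]
170 [[590, 42, 286], [598, 35, 297], [604, 38, 297], [610, 39, 298]]
174 [[587, 67, 251], [599, 35, 289], [605, 35, 291], [612, 34, 295]]
178 [[589, 66, 243], [600, 36, 278], [607, 35, 283], [614, 30, 290]]
182 [[590, 66, 233], [597, 65, 237], [604, 59, 246], [615, 32, 280]]
186 [[591, 67, 223], [689, -496, 864], [605, 64, 232], [582, 274, -2]]
190 [[593, 65, 215], [600, 62, 221], [605, 73, 212], [586, 261, 0]]
194 [[594, 65, 204], [601, 63, 210], [581, 246, 1], [590, 250, 0]]
198 [[568, 228, 0], [577, 230, 1], [585, 236, -1], [593, 238, 1]]
202 [[572, 215, 2], [580, 221, -1], [589, 223, 1], [597, 228, -1]]
```

```bash
python3 - <<'E'
from h import *
p,d=save("side3","side"); np.save("side3.npy",d)
o=st()
for v in range(190,212,2):
    print(v,[dep("side",u,v,d).round(0).astype(int).tolist() for u in (376,380,384,388)])
im=cv2.imread("pics/side3.png"); im2=cv2.imread("pics/side1.png"); print(np.abs(im.astype(int)-im2).mean())
c=im[90:240,310:470]; cv2.imwrite("pics/side3z.png",cv2.resize(c,None,fx=4.5,fy=4,interpolation=cv2.INTER_CUBIC))
E
```

```text
3.0 [598.1  73.9 170.2] [-0.4352 -0.557  -0.4353  0.5575] [ 0.3 -0.9 -0.3] 0.5909752940428082 [ 0.338  0.316 -0.659  1.578  0.198  1.316 -0.592]
190 [[586, 66, 211], [593, 65, 214], [600, 61, 223], [605, 70, 215]]
192 [[587, 64, 207], [593, 66, 208], [600, 63, 215], [606, 73, 207]]
194 [[556, 234, 1], [564, 240, -1], [602, 61, 212], [581, 245, 1]]
196 [[558, 228, 2], [566, 234, -1], [602, 62, 207], [583, 244, -5]]
198 [[559, 226, -2], [568, 227, 1], [576, 233, -2], [585, 234, 1]]
200 [[562, 218, 1], [570, 223, -1], [578, 225, 1], [587, 229, 0]]
202 [[563, 214, -1], [572, 218, -1], [580, 220, 0], [588, 224, 0]]
204 [[565, 207, 0], [689, -496, 864], [582, 215, 0], [590, 219, -2]]
206 [[567, 205, -3], [575, 206, 0], [584, 208, 1], [592, 213, -1]]
208 [[569, 195, 2], [577, 200, 0], [586, 203, 1], [594, 207, 0]]
210 [[573, 181, 13], [579, 194, 0], [587, 197, 1], [596, 200, 1]]
2.9908984375
```

View pics/side3z.png

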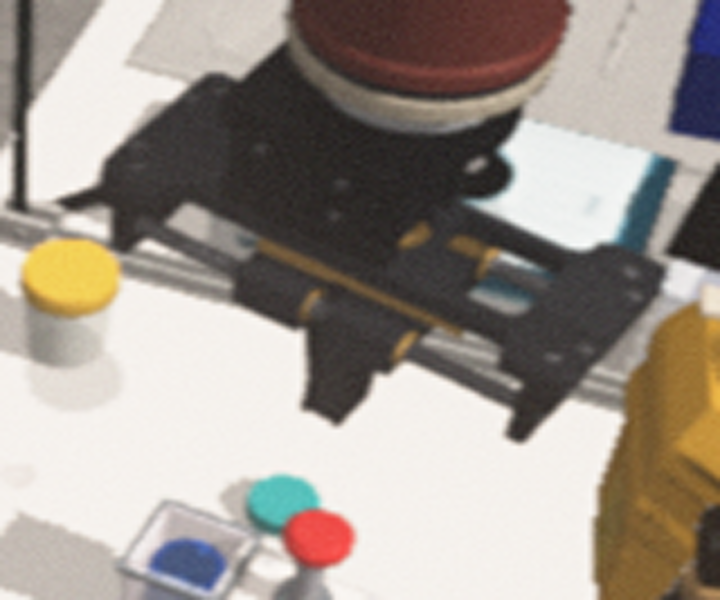

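```bash
python3 - <<'E'
from h import *
print(onz("side",384,194,203),onz("side",310+345/4.5,90+415/4,200),proj("side",(598.5,74,170)),proj("side",(598.5,74,203)))
d=np.load("side3.npy"); c=env.get_calibration("side"); Rm=rot(c)
v,u=np.mgrid[0:480,0:640]; P=np.stack([(u-c["cx"])/c["fx"]*d,(v-c["cy"])/c["fy"]*d,d],-1)@Rm.T+c["xyz"]
s=(d>0)&(P[...,2]>150)&(abs(P[...,0]-600)<130)&(abs(P[...,1]-76)<60)&(u>330)&(v<230)
Q=P[s]
a=np.radians(-14)
t=(Q[:,:2]-[598.5,74])@np.array([[np.cos(a),-np.sin(a)],[np.sin(a),np.cos(a)]])
for z in range(160,340,10):
    k=(Q[:,2]>=z)&(Q[:,2]<z+10)
    if k.sum()>3: print(z,k.sum(),"along",np.percentile(t[k,0],[3,97]).round(),"across",np.percentile(t[k,1],[3,97]).round())
E
```

```text
[600.27412085  69.01135699 203.        ] [604.01165268  73.96379746 200.        ] (np.float64(381.462786730253), np.float64(203.5194689427047)) (np.float64(383.909931406726), np.float64(191.68218244455528))
200 25 along [-9.  8.] across [-12.   3.]
210 52 along [-10.   8.] across [-12.   9.]
220 53 along [-9.  8.] across [-12.   7.]
230 50 along [-12.  10.] across [-13.  -5.]
240 56 along [-13.  12.] across [-12.  -9.]
250 17 along [-15.  -2.] across [-12. -11.]
270 37 along [-86.  86.] across [-37.  -1.]
280 313 along [-82.  85.] across [-39.  26.]
290 803 along [-80.  78.] across [-38.  27.]
300 456 along [-88.  92.] across [-38.  20.]
310 2111 along [-92.  93.] across [-37.  30.]
320 383 along [-82.  76.] across [-26.  19.]
330 245 along [-48.  16.] across [-24.  19.]
```

jog_arm(
  moves="0.06 0.003 -0.007 0 0 0; 0.12 0.003 -0.007 0 0 0; 0.12 0.003 -0.007 0 0 0",
)

```text
time: 3.38
ee_pos: [599.8, 75.7, 122.3]
eef_rot: [-0.435, -0.557, -0.435, 0.558]
wrist_force: [0.3, -0.8, 0.2]
grip_width: 0.2
```

```bash
python3 - <<'E'
from h import *
p,d=save("side4","side")
st()
im=cv2.imread("pics/side4.png")
c=im[90:240,310:470]; cv2.imwrite("pics/side4z.png",cv2.resize(c,None,fx=4.5,fy=4,interpolation=cv2.INTER_CUBIC))
c=env.get_calibration("side"); Rm=rot(c)
v,u=np.mgrid[0:480,0:640]; P=np.stack([(u-c["cx"])/c["fx"]*d,(v-c["cy"])/c["fy"]*d,d],-1)@Rm.T+c["xyz"]
s=(d>0)&(P[...,2]>100)&(abs(P[...,0]-600)<30)&(abs(P[...,1]-76)<30)
k=s&(P[...,2]<215); g=p.max(-1)<90
print("dark min z",np.percentile(P[k&g][:,2],[0,2,5,50]),P[k&g][:,:2].min(0),P[k&g][:,:2].max(0)); 
E
```

```text
3.425 [600.5  76.1 123.3] [ 0.4355  0.5576  0.4348 -0.5571] [ 1.  -0.2 -0.2] 0.6095226321630764 [ 0.326  0.354 -0.652  1.632  0.225  1.231 -0.616]
dark min z [161.79479444 163.94399922 165.3597335  182.27431022] [585.25638864  60.59140737] [610.2221024   81.48588599]
```

View pics/side4z.png

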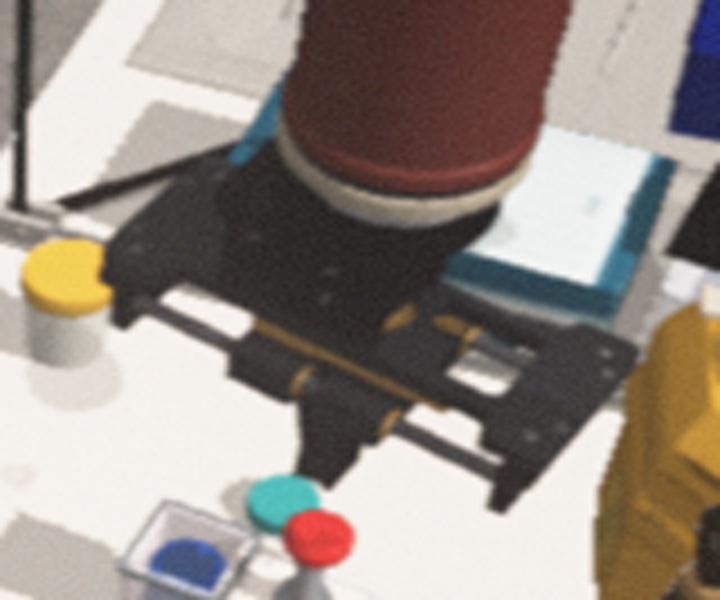

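jog_arm(
  moves="0.02 0 0 0 0 0; 0.04 0 0 0 0 0; 0.06 0 0 0 0 0; 0.06 0 0 0 0 0",
)

```text
time: 3.92
ee_pos: [599.6, 76.7, 97.0]
eef_rot: [-0.435, -0.557, -0.436, 0.558]
wrist_force: [-0.9, 0.0, 0.3]
grip_width: 0.6
```

```bash
python3 - <<'E'
from h import *
p,d=save("side5","side")
st()
im=cv2.imread("pics/side5.png")
c=im[90:240,310:470]; cv2.imwrite("pics/side5z.png",cv2.resize(c,None,fx=4.5,fy=4,interpolation=cv2.INTER_CUBIC))
E
```

```text
3.975 [599.9  76.9  97.5] [-0.4353 -0.5569 -0.4357  0.5573] [0.2 0.3 0.2] 0.3329026902021285 [ 0.32   0.376 -0.646  1.661  0.241  1.186 -0.627]
```

View pics/side5z.png

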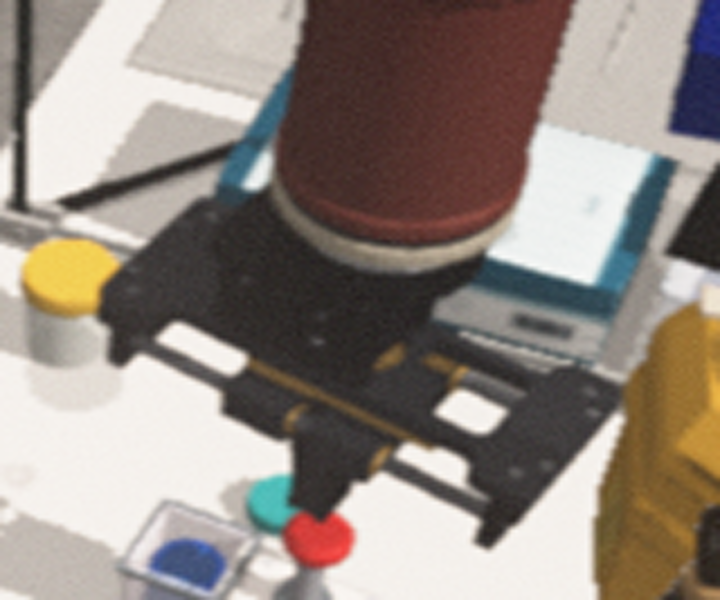

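Reported z is 97 with no contact, so the tip really sits about 30 mm above the reading, as the side camera shows. I keep going down and use the force reading.

jog_arm(
  moves="0.01 0 0 0 0 0; 0.02 0 0 0 0 0; 0.025 0 0 0 0 0; 0.03 0 0 0 0 0; 0.03 0 0 0 0 0",
)

```text
time: 4.6
ee_pos: [600.1, 76.8, 85.7]
eef_rot: [-0.435, -0.557, -0.435, 0.557]
wrist_force: [0.4, 0.1, 0.8]
grip_width: 0.5
```

jog_arm(
  moves="0.005 0 0 0 0 0; 0.01 0 0 0 0 0; 0.015 0 0 0 0 0; 0.015 0 0 0 0 0",
)

```text
time: 5.1
ee_pos: [600.1, 76.8, 79.7]
eef_rot: [-0.435, -0.557, -0.435, 0.557]
wrist_force: [0.3, 0.1, -0.5]
grip_width: -0.0
```

jog_arm(
  moves="0.004 0 0 0 0 0; 0.008 0 0 0 0 0; 0.012 0 0 0 0 0; 0.012 0 0 0 0 0",
)

```text
time: 5.6
ee_pos: [600.3, 76.8, 75.2]
eef_rot: [0.435, 0.557, 0.435, -0.557]
wrist_force: [-0.5, -0.3, 1.9]
grip_width: 0.5
```

```bash
python3 - <<'E'
from h import *
p,d=save("side6","side")
st()
im=cv2.imread("pics/side6.png")
c=im[90:240,310:470]; cv2.imwrite("pics/side6z.png",cv2.resize(c,None,fx=4.5,fy=4,interpolation=cv2.INTER_CUBIC))
E
```

```text
5.65 [600.3  76.8  75.1] [ 0.4355  0.5572  0.4354 -0.5571] [0.6 0.4 2. ] 0.5555820951263297 [ 0.314  0.397 -0.64   1.683  0.257  1.146 -0.639]
```

View pics/side6z.png

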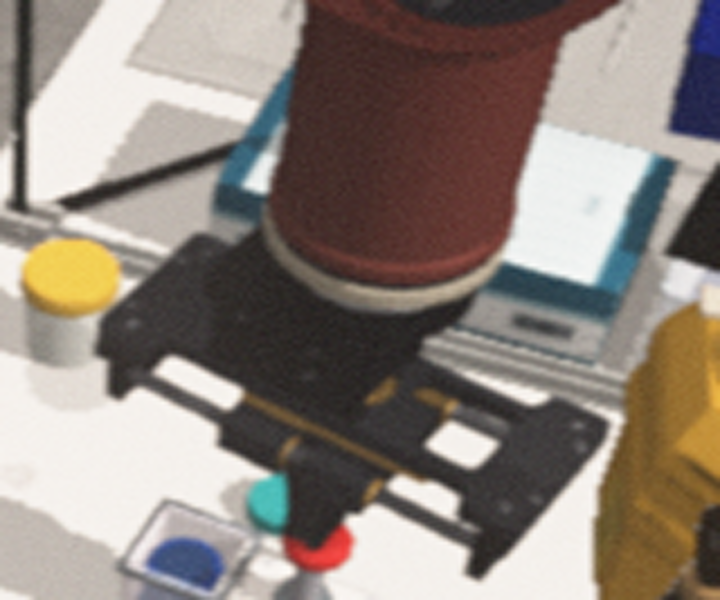

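jog_arm(
  moves="0.008 0 0 0 0 0; 0.016 0 0 0 0 0; 0.024 0 0 0 0 0; 0.03 0 0 0 0 0; 0.036 0 0 0 0 0; 0.04 0 0 0 0 0; 0.04 0 0 0 0 0",
)

```text
time: 6.52
ee_pos: [600.4, 76.8, 59.3]
eef_rot: [0.436, 0.557, 0.435, -0.557]
wrist_force: [-1.5, -0.6, 5.9]
grip_width: 0.5
```

jog_arm(
  moves="0.005 0 0 0 0 0; 0.01 0 0 0 0 0; 0.01 0 0 0 0 0",
)

```text
time: 6.9
ee_pos: [600.4, 76.9, 55.9]
eef_rot: [0.436, 0.557, 0.435, -0.557]
wrist_force: [-3.8, -0.1, 11.4]
grip_width: 0.3
```

jog_arm(
  moves="0.004 0 0 0 0 0; 0.006 0 0 0 0 0; 0.006 0 0 0 0 0",
)

```text
time: 7.28
ee_pos: [600.6, 76.8, 55.7]
eef_rot: [0.436, 0.557, 0.435, -0.557]
wrist_force: [-12.6, -3.3, 30.8]
grip_width: 0.5
```

jog_arm(
  moves="-0.015 0 0 0 0 0; -0.06 0 0 0 0 0; -0.12 0 0 0 0 0; -0.25 0 0 0 0 0; -0.375 0 0 0 0 0; -0.375 0 0 0 0 0",
)

```text
time: 8.02
ee_pos: [602.3, 77.6, 207.5]
eef_rot: [0.437, 0.559, 0.434, -0.555]
wrist_force: [0.4, 0.4, -0.1]
grip_width: 0.6
```

```bash
python3 - <<'E'
from h import *
p,d=save("side7","side")
st()
im=cv2.imread("pics/side7.png")
c=im[130:330,230:470]; cv2.imwrite("pics/side7z.png",cv2.resize(c,None,fx=3.2,fy=3,interpolation=cv2.INTER_CUBIC))
hsv=cv2.cvtColor(im,cv2.COLOR_BGR2HSV)
for q in ("cap_1_center","outlet"): print(q,[(round(r["score"],2),r["centre"],onz("side",*r["centre"],6).round(1)) for r in env.pinpoint("side",q)])
m=((abs(hsv[:,:,0].astype(int)-112)<14)&(hsv[:,:,1]>120)).astype(np.uint8); n,l,s,c=cv2.connectedComponentsWithStats(m)
for i in range(1,n):
    if s[i,4]>15: print(s[i],c[i].round(1),onz("side",*c[i],8).round(1))
E
```

```text
8.075 [601.1  77.1 204.8] [ 0.4361  0.5581  0.4348 -0.5561] [ 0.5  1.4 -1.6] 0.244767526398862 [ 0.336  0.3   -0.665  1.524  0.188  1.378 -0.587]
cap_1_center [(0.53, [329.1, 234.0], array([499.7,  84.7,   6. ])), (0.16, [331.5, 230.3], array([500.9,  95.9,   6. ]))]
outlet [(0.89, [329.8, 234.2], array([501.3,  84.8,   6. ])), (0.16, [284.4, 210.2], array([385. , 106.1,   6. ]))]
[ 460   36   65   89 1506] [481.   85.9] [698.4 701.3   8. ]
[361 126   5   7  22] [363.2 129. ] [460.9 417.3   8. ]
[ 261  181   41   53 1013] [282.3 205. ] [375.4 116.3   8. ]
[325 229  11  12  40] [329.2 237.1] [503.4  76.    8. ]
```

View pics/side7z.png

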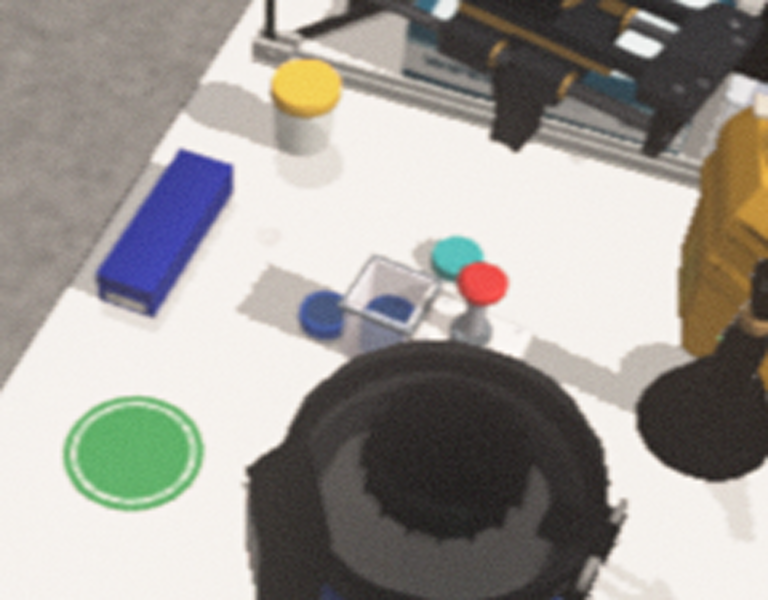

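The picture shows a single blue cap out at crop (323,315), which is full-frame (331,235) or about world (501,83). The plunger is up. The tip sits about 37 mm above the reported z, since the hard stop (93 mm) came at a reading of 55.7. I turn the hand so the jaws lie along y and straddle the cap.

jog_arm(
  moves="0 0 0 0 0 0; 0 -0.1 0 -0.33 0 0; 0 -0.18 0 -0.66 0 0; 0 -0.26 0.047 -0.99 0 0",
  hand=0.69,
)

```text
time: 8.68
ee_pos: [493.2, 85.0, 201.6]
eef_rot: [0.56, 0.431, 0.561, -0.431]
wrist_force: [0.1, -0.2, -0.0]
grip_width: 32.3
```

```bash
python3 - <<'E'
from h import *
o=st(); M=R.from_quat(o["eef_rot"],scalar_first=True).as_matrix(); print(np.degrees(np.arctan2(M[1,1],M[0,1])))
p,d=save("top2","top"); im=cv2.imread("pics/top2.png"); cv2.imwrite("pics/top2z.png",cv2.resize(im[130:330,170:450],None,fx=2.8,fy=2.8,interpolation=cv2.INTER_CUBIC))
E
```

```text
8.675 [493.2  85.  201.6] [ 0.5596  0.4312  0.561  -0.4314] [ 0.1 -0.2 -0. ] 32.309377234335514 [ 0.475  0.071 -0.758  1.763  0.049  1.329 -0.034]
14.82927611254257
```

View pics/top2z.png

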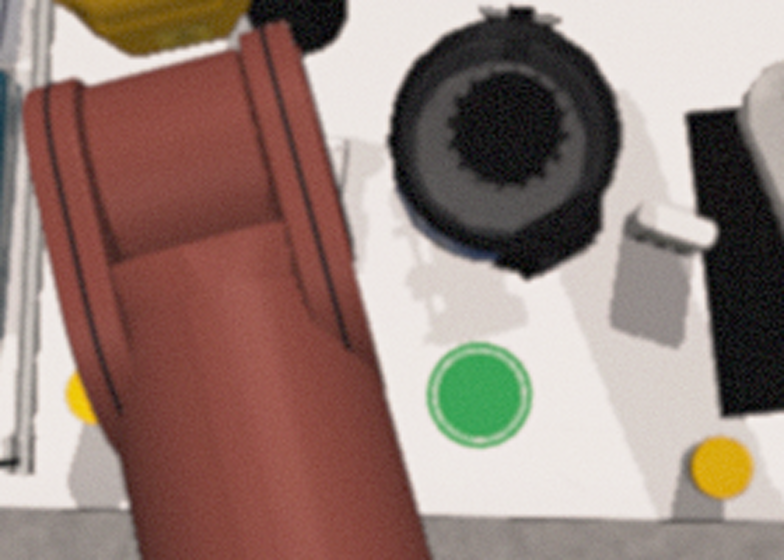

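jog_arm(
  moves="0 0 0 -0.33 0 0; 0 0 0 -0.66 0 0; 0 0 0 -0.99 0 0",
)

```text
time: 9.1
ee_pos: [494.2, 83.5, 201.9]
eef_rot: [0.648, 0.282, 0.649, -0.282]
wrist_force: [-0.7, 0.1, 0.4]
grip_width: 58.5
```

jog_arm(
  moves="0 0 0 -0.33 0 0; 0 0 0 -0.66 0 0; 0 0 0 -0.99 0 0",
)

```text
time: 9.48
ee_pos: [494.2, 83.5, 201.8]
eef_rot: [0.697, 0.114, 0.698, -0.114]
wrist_force: [-0.1, -0.2, 0.3]
grip_width: 60.1
```

jog_arm(
  moves="0.05 0 0 -0.33 0 0; 0.1 0 0 -0.66 0 0; 0.15 0 0 -0.66 0 0; 0.2 0 0 -0.66 0 0; 0.25 0 0 -0.66 0 0; 0.25 0 0 -0.66 0 0",
)

```text
time: 10.22
ee_pos: [493.1, 83.4, 100.9]
eef_rot: [0.706, -0.0, 0.709, 0.0]
wrist_force: [0.2, -0.2, 1.5]
grip_width: 60.0
```

```bash
cat > look.py <<'E'
from h import *
import sys
n=sys.argv[1]
p,d=save(n,"side"); o=st(); M=R.from_quat(o["eef_rot"],scalar_first=True).as_matrix(); print("yaw",np.degrees(np.arctan2(M[1,1],M[0,1])))
im=cv2.imread(f"pics/{n}.png"); cv2.imwrite(f"pics/{n}z.png",cv2.resize(im[130:330,230:470],None,fx=3.2,fy=3,interpolation=cv2.INTER_CUBIC))
hsv=cv2.cvtColor(im,cv2.COLOR_BGR2HSV)
m=((abs(hsv[:,:,0].astype(int)-112)<16)&(hsv[:,:,1]>110)).astype(np.uint8); k,l,s,c=cv2.connectedComponentsWithStats(m)
for i in range(1,k):
    if s[i,4]>15 and 180<s[i,0]<450 and s[i,1]>140:
        b=s[i]; print(b,c[i].round(1),onz("side",*c[i],8).round(1),"bbox",onz("side",b[0]+b[2]/2-.5,b[1]+b[3]/2-.5,8).round(1))
E
python3 look.py side8
```

```text
10.275 [494.   83.6 102.1] [7.064e-01 0.000e+00 7.079e-01 2.000e-04] [0.4 0.3 0.4] 59.82233029096948 [ 0.502  0.175 -0.819  1.892  0.139  1.135  1.202]
yaw 90.01301006612479
[443 152   8  11  49] [446.8 157. ] [677.3 405.    8. ] bbox [676.6 404.8   8. ]
[261 180  38  55 932] [280.  207.9] [374.  106.8   8. ] bbox [371.9 108.6   8. ]
[324 228  12  14  98] [329. 235.] [500.9  80.8   8. ] bbox [501.5  82.5   8. ]
```

View pics/side8z.png

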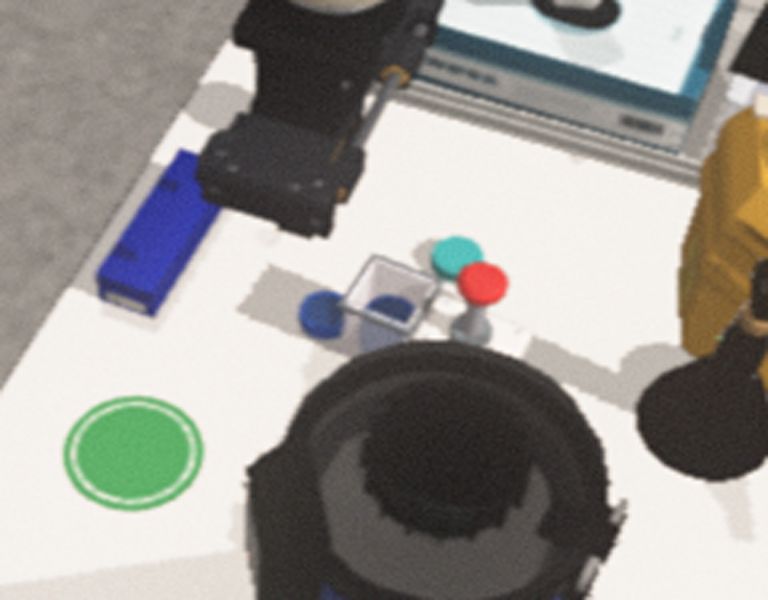

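jog_arm(
  moves="0.1 0 0 0 0 0; 0.2 0 0 0 0 0; 0.27 0 0 0 0 0; 0.27 0 0 0 0 0",
)

```text
time: 10.78
ee_pos: [493.6, 83.6, -6.2]
eef_rot: [0.706, -0.0, 0.708, 0.0]
wrist_force: [-0.3, 0.5, 0.8]
grip_width: 60.1
```

```bash
python3 look.py side9; cat > hand.py <<'E'
from h import *
p,d=env.grab_frame("side"); np.save("d.npy",d); o=st()
c=env.get_calibration("side"); Rm=rot(c)
v,u=np.mgrid[0:480,0:640]; P=np.stack([(u-c["cx"])/c["fx"]*d,(v-c["cy"])/c["fy"]*d,d],-1)@Rm.T+c["xyz"]
M=R.from_quat(o["eef_rot"],scalar_first=True).as_matrix()
t=(P-o["ee_pos"])@M
s=(d>0)&(abs(t[...,1])<110)&(abs(t[...,2])<50)&(p.max(-1)<100)&(t[...,0]<20)&(t[...,0]>-200)
for x in range(-140,10,10):
    k=s&(t[...,0]>=x)&(t[...,0]<x+10)
    if k.sum()>5: print("toolx",x,k.sum(),"worldz",round(P[k][:,2].mean()),"y",np.percentile(t[k][:,1],[2,98]).round(),"z",np.percentile(t[k][:,2],[2,98]).round())
E
python3 hand.py
```

```text
10.825 [494.8  83.9  -4.8] [7.069e-01 0.000e+00 7.073e-01 2.000e-04] [ 0.3 -0.6  0.2] 60.1131834906954 [ 0.434  0.326 -0.777  1.992  0.283  0.933  1.083]
yaw 90.01712302399835
[443 150   8  13  53] [446.8 156.7] [677. 406.   8.] bbox [675.8 408.    8. ]
[261 180  42  48 975] [282.1 204.5] [374.3 117.3   8. ] bbox [371.9 119.4   8. ]
[350 230   9   6  29] [354.4 232.9] [548.9 107.3   8. ] bbox [547.8 108.    8. ]
[332 237   4   5  18] [333.5 239. ] [513.5  74.9   8. ] bbox [513.5  74.9   8. ]
10.875 [495.6  84.   -4. ] [7.075e-01 0.000e+00 7.067e-01 2.000e-04] [-0.6  0.4  0.8] 60.15660676306426 [ 0.434  0.325 -0.778  1.991  0.283  0.933  1.083]
toolx -140 187 worldz 129 y [-95.  64.] z [-32.  37.]
toolx -130 184 worldz 122 y [-89.  79.] z [-35.  37.]
toolx -120 146 worldz 111 y [-89.  81.] z [-31.  37.]
toolx -110 6 worldz 105 y [-87. -85.] z [-8. 27.]
toolx -70 8 worldz 60 y [-26.  38.] z [ 8. 29.]
toolx -60 9 worldz 51 y [29. 37.] z [ 5. 10.]
toolx -50 7 worldz 39 y [-2. 31.] z [ 5. 49.]
toolx -40 6 worldz 35 y [-0.  9.] z [43. 50.]
toolx -20 17 worldz 12 y [-13.   4.] z [13. 20.]
```

View pics/side9z.png

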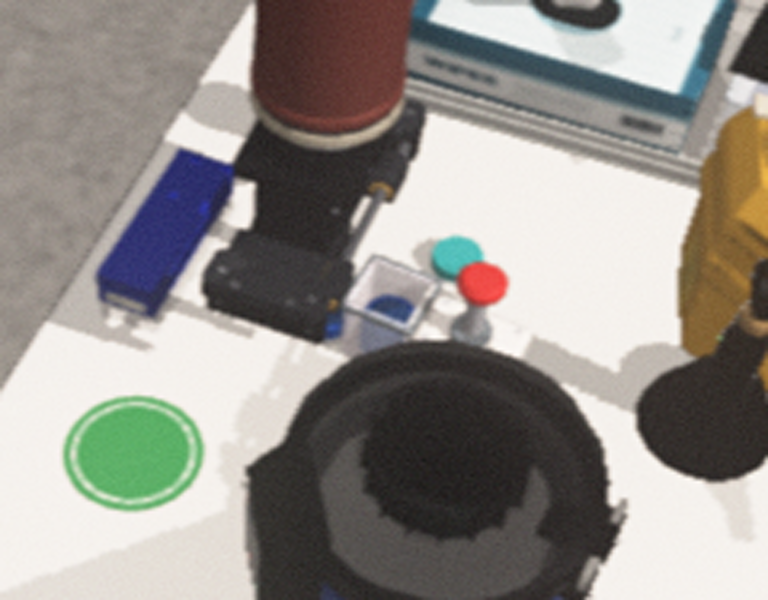

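jog_arm(
  moves="0.02 0 0 0 0 0; 0.04 0 0 0 0 0; 0.05 0 0 0 0 0; 0.06 0 0 0 0 0; 0.065 0 0 0 0 0; 0.065 0 0 0 0 0",
)

```text
time: 11.62
ee_pos: [494.7, 83.7, -31.4]
eef_rot: [0.707, -0.0, 0.707, 0.0]
wrist_force: [0.4, 0.4, -0.7]
grip_width: 59.7
```

```bash
python3 look.py side10; python3 hand.py
```

```text
11.675 [494.8  83.7 -31.3] [ 7.071e-01 -0.000e+00  7.071e-01  1.000e-04] [-0.2 -0.  -0.9] 60.128646635432304 [ 0.411  0.368 -0.757  2.01   0.325  0.885  1.049]
yaw 90.01110709322427
[443 152   8  11  49] [446.9 157.1] [677.4 404.8   8. ] bbox [676.6 404.8   8. ]
[261 181  41  49 957] [281.6 204.3] [373.1 117.3   8. ] bbox [372.6 115.1   8. ]
[346 229  13   8  59] [352.3 231.9] [543.9 107.9   8. ] bbox [543.9 106.3   8. ]
11.725 [494.8  83.7 -31.2] [ 7.072e-01 -0.000e+00  7.071e-01  1.000e-04] [-0.6 -0.2 -0.5] 59.984657130514044 [ 0.411  0.368 -0.757  2.01   0.325  0.885  1.05 ]
toolx -140 201 worldz 102 y [-95.  62.] z [-33.  37.]
toolx -130 155 worldz 94 y [-89.  79.] z [-34.  37.]
toolx -120 124 worldz 84 y [-88.  79.] z [-32.  37.]
toolx -70 9 worldz 32 y [-18.  37.] z [ 8. 41.]
toolx -60 6 worldz 23 y [28. 35.] z [6. 9.]
```

View pics/side10z.png

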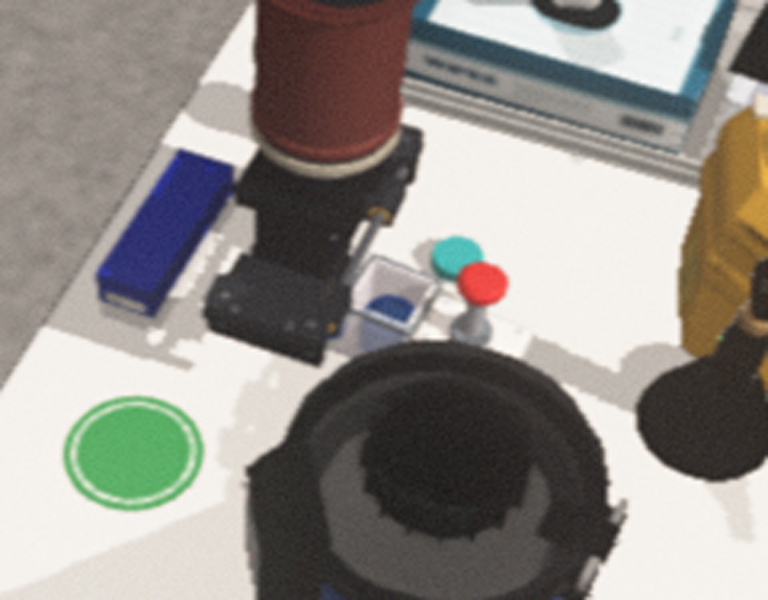

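jog_arm(
  moves="0 -0.02 0 0 0 0; 0 -0.035 0 0 0 0; 0 -0.05 0 0 0 0; 0 -0.07 0 0 0 0; 0 -0.09 0 0 0 0; 0 -0.11 0 0 0 0; 0 -0.13 0 0 0 0; 0 -0.15 0 0 0 0",
)

```text
time: 12.72
ee_pos: [494.7, 23.1, -31.3]
eef_rot: [0.707, -0.0, 0.707, 0.0]
wrist_force: [0.1, -0.4, 0.3]
grip_width: 60.1
```

```bash
python3 look.py side11
```

```text
12.775 [494.7  21.9 -31.4] [ 7.070e-01  1.000e-04  7.072e-01 -6.000e-04] [-0.1 -1.6  0.1] 60.101535064573255 [ 0.522  0.35  -0.739  2.026  0.306  0.876  1.184]
yaw 89.94357034424318
[443 151   8  12  49] [446.9 156.9] [677.4 405.6   8. ] bbox [676.2 406.4   8. ]
[261 180  35  55 964] [279.9 207.4] [373.3 107.9   8. ] bbox [368.9 107.3   8. ]
[346 229  13   8  56] [352.4 232. ] [544.2 108.    8. ] bbox [543.9 106.3   8. ]
[327 248   5  11  30] [329.1 253.6] [518.4  36.9   8. ] bbox [517.7  38.1   8. ]
```

View pics/side11z.png

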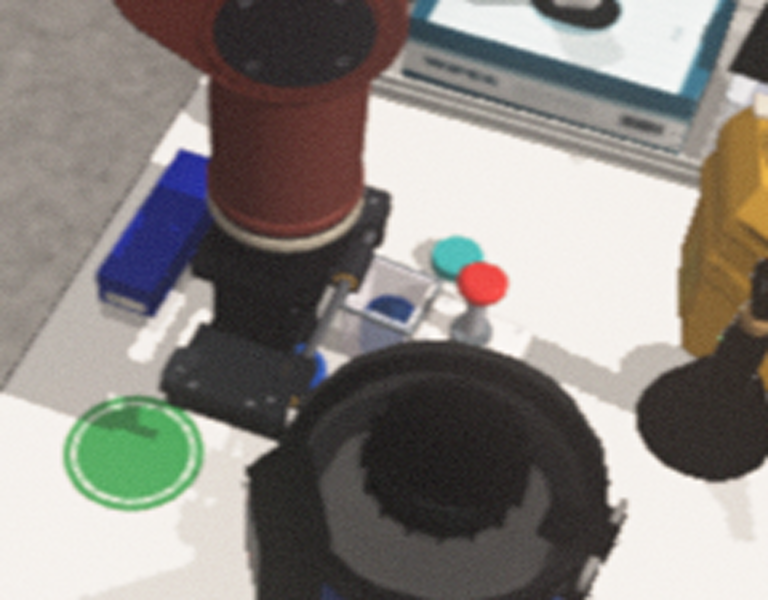

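The cap has moved to about (502,35). The corridor between magazine and centrifuge is narrow, so I turn the hand in stages around the cap. First I back the finger off it and yaw to 75°.

jog_arm(
  moves="0 0.025 0 0 0 0; 0 0.033 0 0.26 0 0; 0 0.033 0 0.524 0 0; 0 0.033 0 0.524 0 0",
)

```text
time: 13.28
ee_pos: [494.7, 38.1, -31.2]
eef_rot: [0.701, 0.092, 0.701, -0.091]
wrist_force: [1.0, 0.5, -0.0]
grip_width: 60.3
```

```bash
python3 look.py side12
```

```text
13.325 [494.7  37.8 -31.3] [ 0.7013  0.091   0.7012 -0.0908] [ 0.2  0.3 -0.3] 60.37674663554373 [ 0.453  0.341 -0.696  2.025  0.284  0.871  0.914]
yaw 75.22770835972418
[443 152   8  11  48] [446.8 156.9] [677.3 405.3   8. ] bbox [676.6 404.8   8. ]
[261 180  37  55 973] [280.2 206.6] [372.9 110.4   8. ] bbox [370.9 108.2   8. ]
[346 229  13   7  50] [352.1 231.6] [543.3 108.6   8. ] bbox [543.5 107.5   8. ]
[318 246  14  16 115] [325.2 254.5] [511.8  31.5   8. ] bbox [509.6  33.3   8. ]
```

View pics/side12z.png

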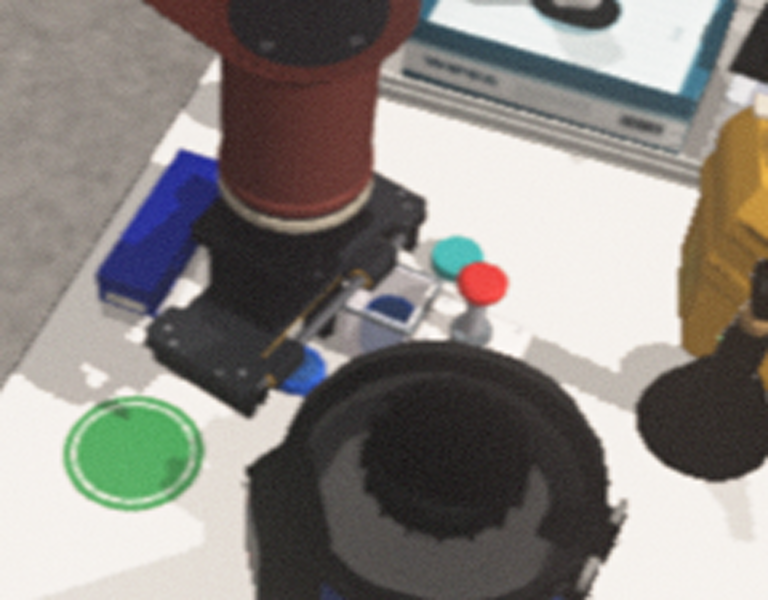

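```bash
cat > fit.py <<'E'
from h import *
a=np.linspace(0,2*np.pi,60)
def bbox(x,y):
    q=np.array([proj("side",(x+18*np.cos(t),y+18*np.sin(t),z)) for t in a for z in(0,12)]); return q[:,0].min(),q[:,0].max(),q[:,1].min(),q[:,1].max()
if __name__=="__main__":
    print("ref initial", np.round(bbox(501,83),1), "obs 324-335(clipped),228-241")
    from scipy.optimize import fsolve
    f=lambda p,r,b:np.array([bbox(*p)[1]-r,bbox(*p)[3]-b])
    print(fsolve(f,[502,35],args=(332,261.5)))
E
python3 fit.py
```

```text
ref initial [320.9 337.9 226.4 243.3] obs 324-335(clipped),228-241
[505.99649576  35.46030527]
```

jog_arm(
  moves="0 -0.02 0 0 0 0; 0 -0.028 0.007 0 0 0; 0 -0.04 0.007 0 0 0; 0 -0.05 0.007 0 0 0; 0 -0.06 0.007 0 0 0; 0 -0.055 0.007 0 0 0; 0 -0.055 0.017 0 0 0; 0 -0.055 0.017 0 0 0",
)

```text
time: 14.32
ee_pos: [496.1, 14.1, -31.3]
eef_rot: [0.701, 0.092, 0.701, -0.092]
wrist_force: [0.4, 0.0, -0.8]
grip_width: 60.2
```

```bash
python3 look.py side13
```

```text
14.375 [495.8  14.1 -31.3] [ 0.7011  0.0923  0.7011 -0.0921] [0.5 0.1 1. ] 60.04592756170948 [ 0.493  0.338 -0.686  2.026  0.278  0.869  0.962]
yaw 75.01271195586465
[443 150   8  13  49] [447.  156.4] [677.2 407.1   8. ] bbox [675.8 408.    8. ]
[261 180  33  55 889] [278.9 207.8] [371.6 106.1   8. ] bbox [366.8 106.4   8. ]
[348 229  11   8  52] [353.  232.2] [545.5 108.    8. ] bbox [545.9 107.1   8. ]
[317 251  11  15  82] [323.1 258.5] [511.5  20.6   8. ] bbox [508.9  21.    8. ]
```

View pics/side13z.png

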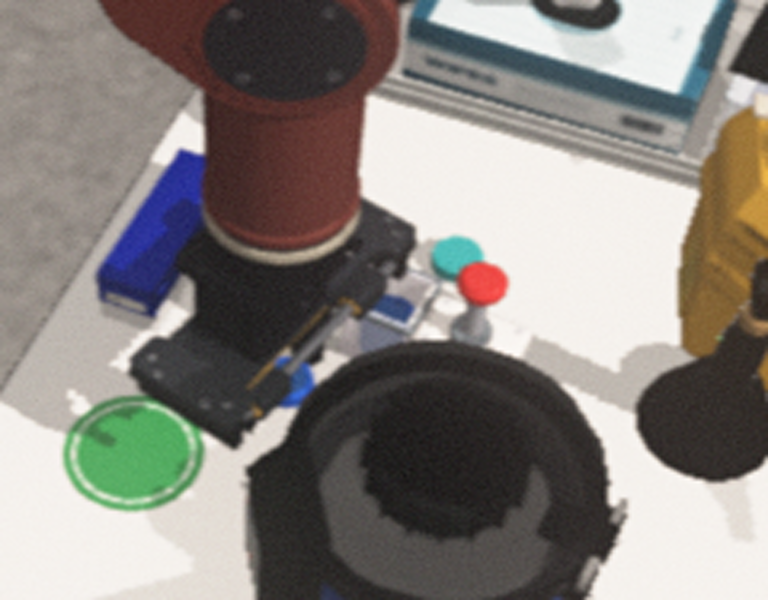

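```bash
python3 - <<'E'
from fit import *
from scipy.optimize import fsolve
f=lambda p,r,b:np.array([bbox(*p)[1]-r,bbox(*p)[3]-b])
print(fsolve(f,[502,25],args=(328.4,265.3)))
E
```

```text
[502.51103399  23.90018039]
```

jog_arm(
  moves="0 -0.012 0 0 0 0; 0 -0.025 0 0 0 0; 0 -0.038 0 0 0 0; 0 -0.05 0 0 0 0; 0 -0.06 0 0 0 0; 0 -0.06 0 0 0 0",
)

```text
time: 15.12
ee_pos: [489.3, -9.7, -31.3]
eef_rot: [0.701, 0.092, 0.701, -0.093]
wrist_force: [-0.9, -0.4, 0.5]
grip_width: 60.4
```

```bash
python3 look.py side14
```

```text
15.175 [489.4  -9.4 -31.3] [ 0.701   0.0924  0.7011 -0.0924] [ 0.3 -0.2 -0. ] 59.97466423505446 [ 0.538  0.324 -0.681  2.041  0.267  0.863  1.017]
yaw 74.98423894954884
[443 152   8  11  50] [446.8 157. ] [677.2 405.1   8. ] bbox [676.6 404.8   8. ]
[261 186  24  49 543] [274.2 211.5] [366.5  92.6   8. ] bbox [361.2  94.8   8. ]
[345 229  14   7  55] [352.6 232.1] [544.6 107.9   8. ] bbox [542.5 107.1   8. ]
[311 258  10  15  94] [316.3 265.8] [505.3  -1.2   8. ] bbox [503.  -0.   8.]
```

View pics/side14z.png

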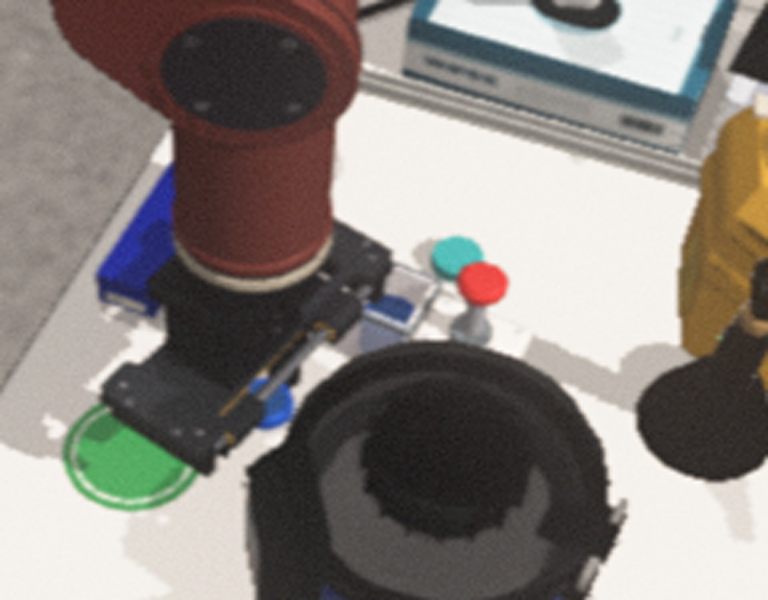

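```bash
python3 - <<'E'
from fit import *
from scipy.optimize import fsolve
f=lambda p,r,b:np.array([bbox(*p)[1]-r,bbox(*p)[3]-b])
print(fsolve(f,[498,5],args=(321.6,272.7)))
E
```

```text
[496.21652736   1.8923802 ]
```

jog_arm(
  moves="0 0.02 0 0 0 0; 0 0.035 0 0.2 0 0; 0 0.035 0 0.5 0 0; 0 0.035 0 0.8 0 0; 0 0.035 0 1 0 0; 0 0.035 0 1 0 0",
)

```text
time: 15.92
ee_pos: [493.2, 5.1, -31.3]
eef_rot: [0.657, 0.262, 0.657, -0.262]
wrist_force: [-0.3, 0.5, -0.5]
grip_width: 59.7
```

```bash
python3 look.py side15
```

```text
15.975 [493.1   4.9 -31.3] [ 0.6568  0.2619  0.6568 -0.2618] [-0.3  0.6  0.3] 59.881596399043936 [ 0.434  0.313 -0.596  2.036  0.23   0.857  0.521]
yaw 46.52780150162551
[443 152   8  11  49] [446.9 156.8] [677.3 405.8   8. ] bbox [676.6 404.8   8. ]
[261 180  30  51 710] [276.8 208.9] [368.5 101.5   8. ] bbox [361.4 110.3   8. ]
[304 256  17  17 227] [312.4 263.9] [496.2  -0.    8. ] bbox [495.5  -0.6   8. ]
```

View pics/side15z.png

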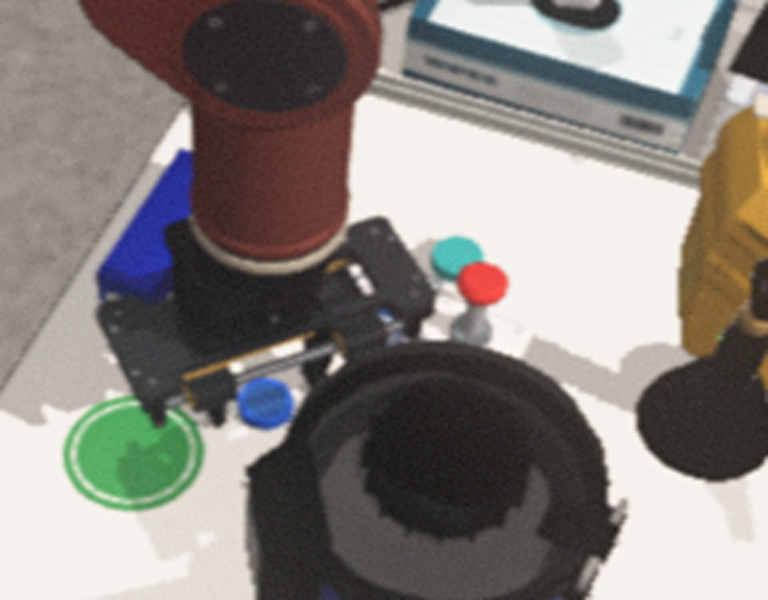

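jog_arm(
  moves="0 0 0.01 0.105 0 0; 0 -0.02 0.009 0.105 0 0; 0 -0.04 0.008 0.105 0 0; 0 -0.06 0.007 0.105 0 0; 0 -0.08 0.006 0.105 0 0; 0 -0.1 0.005 0.105 0 0; 0 -0.12 0.004 0.105 0 0; 0 -0.14 0.003 0.105 0 0",
)

```text
time: 16.98
ee_pos: [454.9, -37.5, -31.3]
eef_rot: [0.649, 0.28, 0.649, -0.28]
wrist_force: [0.0, -0.4, -0.1]
grip_width: 59.9
```

```bash
python3 look.py side16
```

```text
17.025 [454.  -38.3 -31.5] [ 0.649   0.2799  0.6494 -0.2805] [-0.9 -0.8  0.6] 60.07379339618638 [ 0.524  0.238 -0.581  2.121  0.177  0.829  0.592]
yaw 43.310390358181174
[443 152   8  11  49] [446.8 157. ] [677.3 405.    8. ] bbox [676.6 404.8   8. ]
[346 229  12   7  45] [351.7 232.2] [543.  106.8   8. ] bbox [542.5 107.1   8. ]
[284 263  18  17 231] [292.3 270.8] [464.9 -31.3   8. ] bbox [465.5 -31.6   8. ]
```

View pics/side16z.png

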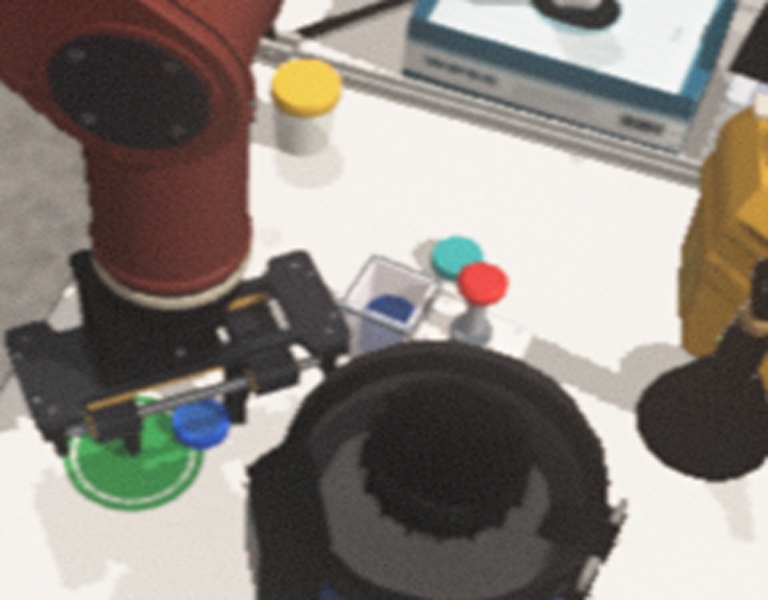

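jog_arm(
  moves="0 -0.018 0 0 0 0; 0 -0.036 0 0 0 0; 0 -0.054 0 0 0 0; 0 -0.072 0 0 0 0; 0 -0.086 0 0 0 0; 0 -0.098 0 0 0 0; 0 -0.105 0 0 0 0; 0 -0.105 0 0 0 0",
)

```text
time: 18.02
ee_pos: [424.6, -66.1, -31.3]
eef_rot: [0.649, 0.28, 0.649, -0.28]
wrist_force: [-0.3, -0.7, -0.7]
grip_width: 59.9
```

```bash
python3 look.py side17
```

```text
18.075 [424.7 -65.9 -31.3] [ 0.6493  0.2801  0.6493 -0.28  ] [0.1 0.7 0. ] 59.69801206054261 [ 0.592  0.184 -0.572  2.179  0.137  0.812  0.691]
yaw 43.34097592569296
[443 152   8  11  49] [446.7 157.1] [677.2 404.6   8. ] bbox [676.6 404.8   8. ]
[283 180  19  39 446] [290.9 195.4] [381.7 149.    8. ] bbox [388.2 140.4   8. ]
[346 229   9   7  20] [349.4 231.7] [538.1 106.1   8. ] bbox [539.5 105.9   8. ]
[264 269  19  17 251] [273.  277.1] [435.  -60.1   8. ] bbox [435.  -59.9   8. ]
```

View pics/side17z.png

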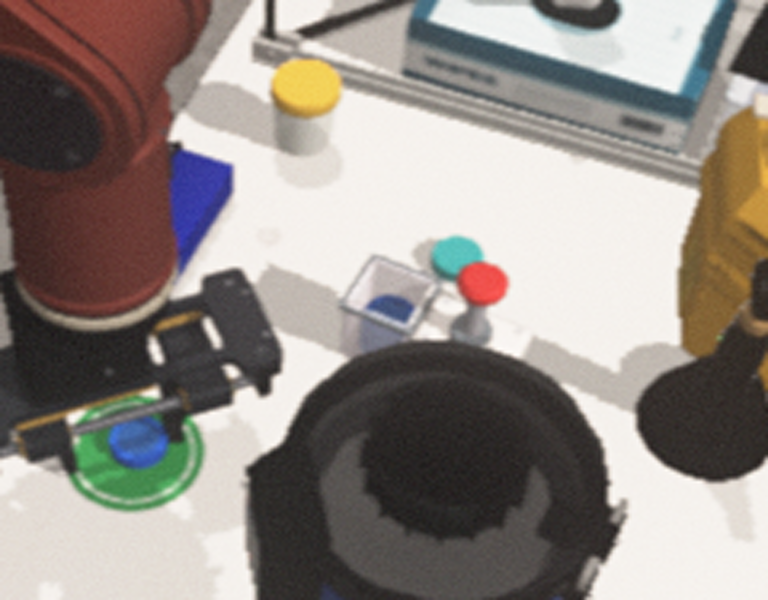

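jog_arm(
  moves="0 0.015 0 0 0 0; 0 0.025 0 0 0 0; -0.02 0.025 0 0 0 0; -0.06 0.025 0 0 0 0; -0.15 0.025 0 0 0 0; -0.3 0.025 0 0 0 0; -0.45 0.025 0 0 0 0; -0.5 0.025 0 0 0 0",
)

```text
time: 19.08
ee_pos: [433.7, -59.1, 173.7]
eef_rot: [0.652, 0.28, 0.647, -0.28]
wrist_force: [0.2, -0.1, -0.5]
grip_width: 60.2
```

```bash
python3 look.py side18; python3 - <<'E'
from h import *
p,d=save("top18","top"); im=cv2.imread("pics/top18.png"); cv2.imwrite("pics/top18z.png",cv2.resize(im[130:330,170:450],None,fx=2.8,fy=2.8,interpolation=cv2.INTER_CUBIC))
E
```

```text
19.125 [434.2 -59.2 174.6] [ 0.652   0.2802  0.6467 -0.2797] [ 1.3 -0.4  2.6] 60.01429947758106 [ 0.65  -0.083 -0.576  1.944 -0.046  1.261  0.845]
yaw 43.35818714650988
[443 150   8  13  53] [446.8 156.8] [677.2 405.6   8. ] bbox [675.8 408.    8. ]
[261 195  28  40 562] [275.  214.9] [372.   84.6   8. ] bbox [370.6  85.2   8. ]
[290 195  11  16  77] [294.  201.1] [394.7 136.8   8. ] bbox [398.5 133.8   8. ]
[264 269  18  17 251] [272.8 276.7] [434.3 -59.4   8. ] bbox [434.1 -60.3   8. ]
```

View pics/side18z.png

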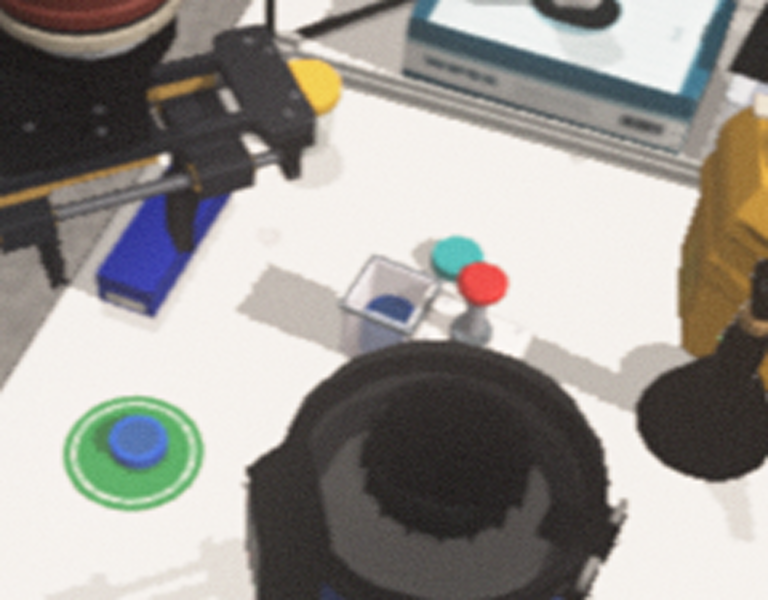

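View pics/top18z.png

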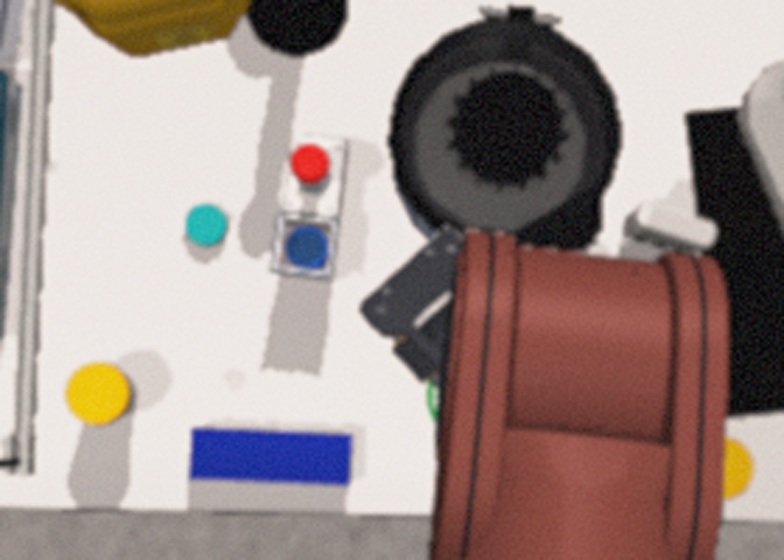

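The side picture shows the cap flat on the pad at crop (138,442), with the pad centred at (133,452). It lies wholly inside the ring, about 3 to 5 mm off centre. The pots, box, plunger and stack look unchanged, and the hand is clear of everything.

```bash
python3 -c "
from h import *
st(); print(env.close_job())"
```

```text
19.175 [433.6 -59.2 172.2] [ 0.6514  0.2802  0.6473 -0.2798] [-0.1 -0.1 -1.3] 60.34279767608537 [ 0.649 -0.081 -0.577  1.947 -0.045  1.257  0.845]
the job is handed in; nothing more can be done
None
```

I pressed the plunger down once to its hard stop (about 31 N) and let it come back up, and one blue cap slid out. I then nudged the cap onto the green pad in stages with open fingers, lifted the hand clear and handed the job in at 19.2 s.

**Last checks:**
- **Cap:** the side camera puts it flat at about (434, -60) mm. The pad centre is at about (432, -60) in the same camera and (431, -65) in the top camera. So the cap is about 2 to 6 mm off centre, against the 27 mm allowed.
- **Everything else:** the plunger looked up, the remaining stack was still in the magazine, and the slide box and pot_a looked unmoved in the pictures. pot_b was mostly hidden by the arm in the last top view, but nothing went near it.
- **Hand:** about 0.2 m above the bench with no contact force.

**Disagreements found:**
- The fingertips were really about 37 mm higher than the reported TCP height. The side-camera depth and the height reading at the plunger's stop both showed this. I worked to the true height.
- The pinpoint network placed the pad centre about 10 mm off in x in the top view. I used the centre of the green disc instead.

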